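# Unlatch the sliding-cover stock case

### The job

Open the grey stock case. Take the jar with the orange lid off it and stand the jar upright on the blue mat; push the red safety tab fully off the latch, and only then push the black latch handle well over so that the latch lifts, and slide the yellow cover fully open. Leave the latch raised and the tab released, do not force the latch or the cover while they are still locked, and do not disturb the carton, bottle, spool or tin or knock the jar over.

Things in the scene. Friction and masses are not known exactly. Their poses are not given: they have to be found in the camera images.
- case: Grey stock case fixed to the bench, 190 (x) by 320 (y) by 80 mm high, turned with its frame. Origin: centre of its underside; x points away from the front, y along the length, z up. The top (z 80) is a fixed plate over the +y half (y 0 to 160); over the -y half a yellow cover lies from x -42 to 92, and in front of it a fixed rail from x -95 to -40 carries the latch and the tab, both on the line x = -73 along y.
- tab_fin (a point): Centre of the top edge of the -y face of the red tab's upright fin, the face to push towards +y of the case. Fin 22 mm wide (x), 8 thick (y), its top 137 mm above the bench, standing on a flat red slab 22 mm wide whose top is 102 mm above the bench; the slab runs from 52 mm on the -y side of this point to 23 mm on its +y side. Its -y end lies over the latch's nose.
- tab (a joint): Slide of the red safety tab along the case's +y, in m: 0 locked, 0.022 fully released (stop). The latch is blocked until about 0.013. It drags with about 2.5 N and stays where it is left.
- latch_pivot (a point): Centre of the latch's hinge pin, 92 mm above the bench; the pin runs along the case's x. The steel nose of the latch reaches 55 mm from here towards +y, 22 mm wide, its top 94 mm above the bench when down; a foot on the nose stands in the way of the cover's steel lug.
- latch_handle (a point): Centre of the top edge of the +y face of the black latch handle, the face to push towards -y of the case. The handle is a plate 22 mm wide (x), 8 thick, standing 55 mm up from the pin (top 147 mm above the bench when down); it is rigid with the nose, at a right angle.
- latch (a joint): Latch hinge in rad: 0 down, grows as the handle is pushed over towards the case's -y and the nose lifts; stop at 1.2. Needs about 0.08 N m and stays where it is left.
- cover_rib (a point): Centre of the top edge of the -y face of the black rib on the yellow cover, the face to push towards +y of the case. Rib 80 mm long (x), 10 thick (y), top 118 mm above the bench; the cover's own surface is 88 mm above the bench. The cover's plate reaches 55 mm on the -y side and 105 mm on the +y side of this point.
- cover (a joint): Slide of the cover along the case's +y, in m: 0 closed, 0.13 fully open (stop); it then lies 3 mm over the fixed half of the top, where the jar stands at first. Blocked at about 2 mm until the latch is raised by about 0.4 rad. Drags with about 2.5 N.
- jar: Round jar with an orange lid, 52 mm diameter, 85 mm tall, 150 to 310 g; origin at the centre of its underside, z up. Stands at first on the fixed half of the case's top.
- mat: Blue mat fixed to the bench, 130 by 130 by 4 mm; origin at the centre of its underside. It lies left or right of the case.
- carton: Cardboard carton, 110 by 100 by 140 mm tall, loose; origin at the centre of its underside. Leave alone.
- bottle: White bottle with a red cap, 50 mm diameter, 180 mm tall, loose, standing on the bench close by the -y end of the case; origin at the centre of its underside. Leave alone.
- spool: Green spool, 56 mm diameter, 50 mm tall, loose, upright on the bench before the case; origin at the centre of its underside. Leave alone.
- tin: Steel tin, 54 mm diameter, 45 mm tall, loose, upright on the bench before the case; origin at the centre of its underside. Leave alone.

How it is judged:
On the way, in this order (a step that is already met when the one before it is completed fails the run):
1. the red safety tab is pushed fully off the latch (value of joint tab above 0.018 m), for 0.1 s.
2. the latch is raised (value of joint latch above 0.8 rad), for 0.1 s.
3. the cover is slid fully open (value of joint cover above 0.12 m), for 0.1 s.
At the end, for the whole second after the job is handed in: The tab is released (at least 16 mm), the latch raised (at least 0.8 rad), the cover open (at least 120 of 130 mm), and the jar stands upright (within 0.1 rad) and still on the mat, its centre within 45 mm of the mat's middle along each side (value of joint tab above 0.016 m and value of joint latch above 0.8 rad and value of joint cover above 0.12 m and angle between jar's own z axis and vertical below 0.1 rad and x of jar in the frame of mat between -0.045 and 0.045 m and y of jar in the frame of mat between -0.045 and 0.045 m and z of jar in the frame of mat below 0.008 m and linear speed of jar below 0.02 m/s); the robot touches nothing.
It fails at once if the latch is forced up while the safety tab is on it (value of joint latch above 0.2 rad and value of joint tab below 0.01 m).
It fails at once if the cover is forced past the lowered latch (value of joint cover above 0.015 m and value of joint latch below 0.3 rad).
It fails at once if the jar is knocked over (angle between jar's own z axis and vertical above 0.6 rad).
It fails at once if the bottle is disturbed (moved over 25 mm or tipped) (distance of bottle from where it was at the start of the episode above 0.025 m or angle between bottle's own z axis and vertical above 0.4 rad).
It fails at once if the carton, spool or tin is disturbed (moved over 25 mm) (distance of any of carton, spool, tin from where it was at the start of the episode above 0.025 m).
It also fails if it takes over 61 s, if anything falls off the work surface, if the arm or the gripper's body presses on something with over 40 N, if the wrist force passes 120 N, or if a joint passes its speed limit or range.

### The arm

A 6-joint arm with a two-finger parallel gripper is mounted at the origin on the work surface. World frame = base frame: x ahead of the robot, y to its left, z up, the work surface at z = 0. Lengths are in m, angles in rad, forces in N, time in s.
With the tool pointing down it reaches from about 0.325 to 0.85 m from the base axis. Payload 15.5 kg.
Tool frame: the origin (TCP) lies at the very end of the fingers, on their centre line; the grasp point (between the pads) lies 19 mm behind it; z points along the fingers, y is the line along which they close (so a half turn about z gives the same grasp; the last joint's range is limited). The gripper opens to 91 mm and grips with 3 to 60 N. Pads are 32 mm wide; open, the fingers measure 118 mm over their backs; the gripper's body (76 mm by 178 mm) begins 60 mm behind the grasp point.
Start: joints at [1.169, 0.494, 1.345, -0, 1.302, -0.096], TCP at [0.189, 0.596, 0.214] pointing down, gripper open.
Joint ranges: [-2.91, 2.91], [-0.82, 2.16], [0.22, 2.67], [-1.22, 4.37], [0.12, 2.79], [-3.08, 3.08]. Speed limits (rad/s): [1.89, 1.89, 2.57, 3.01, 3.01, 3.01].

### API

Orientations are given as [roll, pitch, yaw] about the fixed x, y, z axes, in that order (R = Rz(yaw) Ry(pitch) Rx(roll)).
In Python, from station import env, cams gives the robot as it stands.
- The arm moves only by the tool step_arm, never from a script. Its argument "steps" is a list of rows, each a list of 2 entries, a list of its own where there are three numbers: the shift along the world's x, y, z in cm, then the turn about the world's z in degrees. In form: [[[tx, ty, tz], yaw], ...]. A call has 1 to 12 rows; each row is the pose to reach, as a shift and turn from the pose commanded when the call began; what a row does not reach only later rows make up. A row lasts 1/10 s, in which the tool goes at most 50 mm and 8.59 degrees, less where a joint would pass 70% of its speed; a pose out of reach is approached as far as the arm can. A call with a gripper value outside its range is refused whole. "gripper" is the opening in per cent of the stroke, from 0 (shut) to 100 (fully open), set as the call begins (left out, the last holds). The fingers move at their own pace and stop on an object; "grip_force" is the grip in N (left out, the last holds). Time passes only in rows, so rows that repeat a pose let the fingers close. It gives the time, the measured TCP pose, the force, the opening and the grip force at its end, in the units of the state.
- env.sense(): the state, without advancing time (a new reading comes with each control period).
- cams.read_camera(name): name is "side" or "top" or "wrist"; returns the picture (480x640x3 uint8, blue, green, red); there is no depth.
- cams.camera_model(name): a dict with "fovy" (degrees; the focal length in pixels is half the picture's height over the tangent of half this angle, whatever the lens; pixels are square), "cx", "cy" (the principal point, pixels), "rvec" (rotation vector, rad) and "tvec" (3), from world to camera coordinates, as OpenCV has them. Camera axes: x right, y down, z forward; pixel columns grow to the right and rows downward; lengths in m; the calibration is good to about 2 mm. The wrist camera is an equidistant fisheye: a pixel r from the principal point sees the ray r / f radians off the axis. A picture is of the moment at which its call begins: read the wrist's pose just before it. camera_model takes no time and is no camera call; for the wrist camera it gives the pose at the moment of the call.
- env.finish_job(): hands the job in; it is judged then, once.
The state is a dict: "clock": time; "joints": joint angles; "joint_velocities": joint speeds; "joint_torque": joint torques, N m; "tcp_pos": TCP position; "orientation": TCP orientation; "contact_force": force on the tool from outside, world axes, zero at the start; "moment": the same for the moment, N m; "width": finger opening in m; "finger_force": force on a finger pad.
Only numpy, scipy, OpenCV 4.12 (cv2) and the standard library are available. Lean on these libraries where they do the work, as an engineer would, in place of code of your own. Each camera call takes 0.05 s, during which the arm holds its last target. There are 200 camera calls.

## Working session

There is one attempt and no reset: what is moved stays moved. The work goes in short steps, Python scripts to look and compute and a tool call to move; the robot and the scene stay as the last step left them, time stands still between calls to the robot, and variables do not carry over. Pictures are saved under pics/ and viewed, at most 10 in all, crops included, and the job is handed in when it is done.

Besides the shell and the picture viewer there is one more tool, called after "Emit:" in YAML: its name, and indented under it one key for each argument. step_arm: Moves the arm, as the interface text tells. Its arguments: {"type":"object","properties":{"steps":{"type":"array","items":{"type":"array"}},"gripper":{"type":"number"},"grip_force":{"type":"number"}},"required":["steps"]}

```bash
mkdir -p pics
cat > h.py <<'E'
import numpy as np, cv2
from station import env, cams
def ray(m,u,v,fish=False):
    f=240/np.tan(np.radians(m['fovy'])/2)
    x,y=u-m['cx'],v-m['cy']
    if fish:
        r=np.hypot(x,y); t=r/f; d=np.array([x/r*np.sin(t),y/r*np.sin(t),np.cos(t)]) if r>0 else np.array([0,0,1.])
    else: d=np.array([x/f,y/f,1])
    R=cv2.Rodrigues(np.array(m['rvec'],float))[0]; t=np.array(m['tvec'],float).ravel()
    return -R.T@t, R.T@d
def onz(m,u,v,z,fish=False):
    o,d=ray(m,u,v,fish); return o+d*(z-o[2])/d[2]
E
python3 - <<'E'
from h import *
for n in ("top","side"):
    im=cams.read_camera(n); cv2.imwrite(f"pics/{n}0.png",im); m=cams.camera_model(n); print(n,m, ray(m,320,240))
print(env.sense())
E
```

```text
top {'fovy': 43.752416966594126, 'cx': 320.0718337965152, 'cy': 238.7525389758435, 'rvec': array([ 2.13084501, -2.15326218,  0.14738258]), 'tvec': array([0.02277705, 0.53445299, 1.38112565])} (array([0.32864781, 0.00669363, 1.44416504]), array([ 0.14299889,  0.00752893, -0.98969642]))
side {'fovy': 47.03704840024095, 'cx': 314.3747172308211, 'cy': 236.8521222398158, 'rvec': array([ 0.09814838, -2.87934637,  1.22609647]), 'tvec': array([0.50411132, 0.10180445, 1.21802468])} (array([0.46685104, 0.83757409, 0.91027262]), array([ 0.0237432 , -0.71655161, -0.69722786]))
{'clock': 0.1, 'joints': array([ 1.16847821e+00,  4.94118785e-01,  1.34610520e+00,  3.02192950e-05,
        1.30252573e+00, -9.55420415e-02]), 'joint_velocities': array([ 1.78718301e-03, -2.03700249e-03, -1.93818963e-03, -8.39231772e-04,
        2.42015655e-04,  6.71388688e-05]), 'joint_torque': array([-1.03291916e-04, -8.80242920e+01, -3.82542872e+01,  7.10215210e-02,
        4.79268876e-02, -7.78890467e-06]), 'tcp_pos': array([0.18860775, 0.59547273, 0.2133871 ]), 'orientation': array([-3.14044365e+00, -1.39375775e-04,  2.83480847e+00]), 'contact_force': array([ 0.50745988,  0.14463161, -0.559842  ]), 'moment': array([-0.03816144, -0.00561727,  0.05135306]), 'finger_force': 0.0, 'width': 0.09138298445942805}
```

View pics/top0.png

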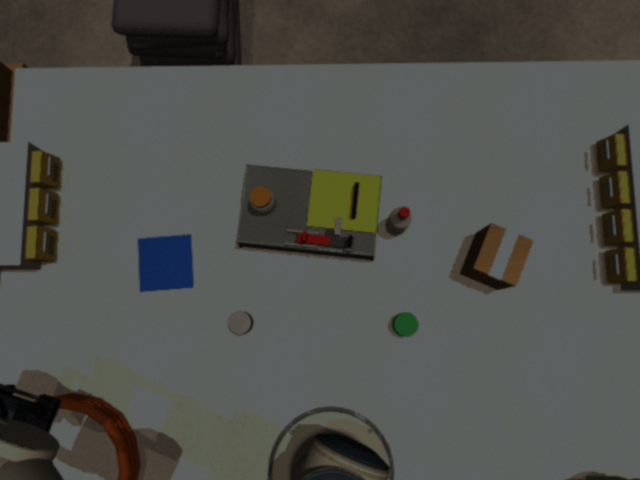

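View pics/side0.png

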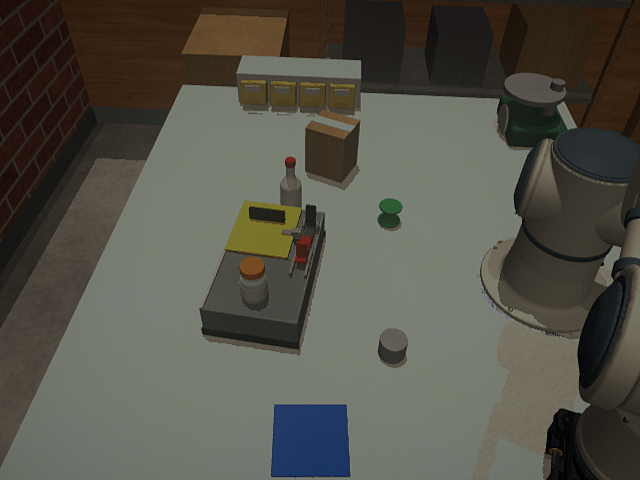

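The top view shows the case (corners about 247,165 / 382,175 / 374,258 / 238,246), jar lid at (260,196), mat at (166,263), tab at (305,238), handle at about (347,241), rib at (355,200). Case +y points to image left, which is world +y.

Run:
```python
from h import *
im=cv2.imread("pics/top0.png"); m=cams.camera_model("top")
hsv=cv2.cvtColor(im,cv2.COLOR_BGR2HSV)
def blobs(lo,hi,roi,z,n,k=1):
    x0,y0,x1,y1=roi
    mk=np.zeros(im.shape[:2],np.uint8); mk[y0:y1,x0:x1]=cv2.inRange(hsv,lo,hi)[y0:y1,x0:x1]
    c=sorted(cv2.findContours(mk,0,2)[0],key=cv2.contourArea)[-k:]
    for q in c:
        r=cv2.minAreaRect(q); b=cv2.boxPoints(r)
        print(n,np.round(r[0],1),np.round(onz(m,*r[0],z),4)[:2],"corners",[list(np.round(onz(m,*p,z)[:2],3)) for p in b])
blobs((20,120,60),(35,255,255),(230,150,400,270),.088,"cover")
blobs((105,120,50),(130,255,255),(100,200,230,320),.004,"mat")
blobs((5,130,80),(18,255,255),(240,170,290,225),.165,"lid")
blobs((0,150,60),(4,255,255),(285,220,340,255),.102,"tab")
blobs((0,0,0),(180,255,40),(340,175,370,225),.118,"rib")
blobs((50,100,40),(80,255,255),(380,300,430,350),.05,"spool")
blobs((0,150,60),(6,255,255),(390,200,420,225),.18,"cap")
c=cv2.resize(im[150:270,225:425],None,fx=4,fy=4,interpolation=cv2.INTER_CUBIC); cv2.imwrite("pics/topc.png",cv2.convertScaleAbs(c,alpha=1.7))
```

```text
cover [343.6 201.1] [ 0.615  -0.0385] corners [[np.float64(0.557), np.float64(0.049)], [np.float64(0.692), np.float64(0.035)], [np.float64(0.673), np.float64(-0.127)], [np.float64(0.54), np.float64(-0.111)]]
mat [165.  262.6] [0.4855 0.3944] corners [[np.float64(0.548), np.float64(0.464)], [np.float64(0.553), np.float64(0.335)], [np.float64(0.424), np.float64(0.325)], [np.float64(0.419), np.float64(0.453)]]
lid [259.5 195.5] [0.6133 0.1478] corners [[np.float64(0.614), np.float64(0.176)], [np.float64(0.642), np.float64(0.148)], [np.float64(0.613), np.float64(0.119)], [np.float64(0.584), np.float64(0.148)]]
tab [312.8 237.6] [0.5283 0.0333] corners [[np.float64(0.521), np.float64(0.072)], [np.float64(0.546), np.float64(0.069)], [np.float64(0.535), np.float64(-0.006)], [np.float64(0.51), np.float64(-0.002)]]
rib [354.5 200.4] [ 0.6098 -0.0621] corners [[np.float64(0.57), np.float64(-0.053)], [np.float64(0.651), np.float64(-0.062)], [np.float64(0.65), np.float64(-0.071)], [np.float64(0.569), np.float64(-0.062)]]
spool [405.5 324. ] [ 0.3322 -0.178 ] corners [[np.float64(0.358), np.float64(-0.152)], [np.float64(0.357), np.float64(-0.205)], [np.float64(0.307), np.float64(-0.204)], [np.float64(0.307), np.float64(-0.151)]]
cap [403.5 212. ] [ 0.5701 -0.1637] corners [[np.float64(0.579), np.float64(-0.154)], [np.float64(0.579), np.float64(-0.174)], [np.float64(0.561), np.float64(-0.173)], [np.float64(0.561), np.float64(-0.154)]]
```

View pics/topc.png

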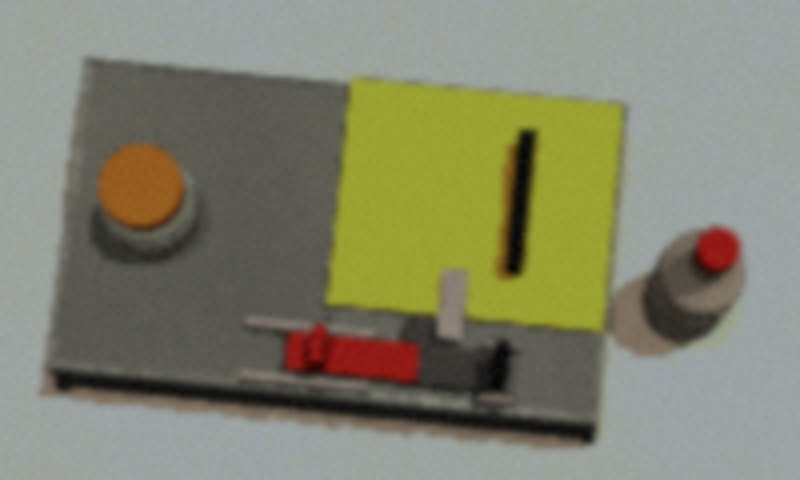

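Run:
```python
from h import *
mt=cams.camera_model("top"); m=cams.camera_model("side"); im=cv2.imread("pics/side0.png")
hsv=cv2.cvtColor(im,cv2.COLOR_BGR2HSV)
mk=np.zeros(im.shape[:2],np.uint8); mk[250:290,230:280]=cv2.inRange(hsv,(5,130,80),(18,255,255))[250:290,230:280]
b=cv2.boundingRect(mk); print("lid box",b, onz(m,b[0]+b[2]/2,b[1],.165), onz(m,b[0]+b[2]/2,b[1]+13,.165))
print("handle top(top view)",onz(mt,348.5,241,.147),onz(mt,351,241,.147))
print("handle top +y edge (side view)",onz(m,306.5,206.5,.147),onz(m,316,206.5,.147))
print("fin top",onz(mt,305,238,.137),onz(m,303.5,238,.137))
print("rib side",onz(m,250,208,.118),onz(m,286,211,.118))
print("tin",onz(mt,239.5,322,.045))
cv2.imwrite("pics/sidec.png",cv2.convertScaleAbs(cv2.resize(im[190:310,220:350],None,fx=4.9,fy=4.9,interpolation=cv2.INTER_CUBIC),alpha=1.7))
```

```text
lid box (237, 251, 37, 27) [0.61248969 0.11090101 0.165     ] [0.60781488 0.14443226 0.165     ]
handle top(top view) [ 0.51316491 -0.04586602  0.147     ] [ 0.5131042  -0.05134147  0.147     ]
handle top +y edge (side view) [ 0.52688495 -0.04619081  0.147     ] [ 0.50683098 -0.04777996  0.147     ]
fin top [0.52235329 0.04976135 0.137     ] [0.52670129 0.0396579  0.137     ]
rib side [ 0.65190018 -0.06501255  0.118     ] [ 0.57255037 -0.06130715  0.118     ]
tin [0.34057255 0.2060836  0.045     ]
```

View pics/sidec.png

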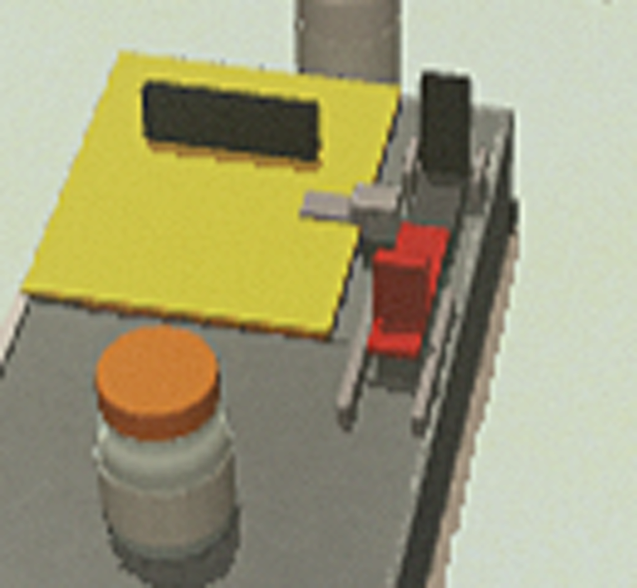

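The crop shows the jar's neck just under the lid with its full-width body below. The fin is at about (0.527, 0.045) and the handle face at about (0.516, -0.046), and the two views agree. I'll fetch the jar first.

Emit:
step_arm:
  steps:
    - [[42.3,-44.9,4],-79]
    - [[42.3,-44.9,4],-79]
    - [[42.3,-44.9,4],-79]
    - [[42.3,-44.9,4],-79]
    - [[42.3,-44.9,4],-79]
    - [[42.3,-44.9,4],-79]
    - [[42.3,-44.9,4],-79]
    - [[42.3,-44.9,4],-79]
    - [[42.3,-44.9,4],-79]
    - [[42.3,-44.9,4],-79]
    - [[42.3,-44.9,4],-79]
    - [[42.3,-44.9,4],-79]
  gripper: 100

```text
clock: 1.3
tcp_pos: [0.6003, 0.1582, 0.2527]
orientation: [-3.141, 0.0, 1.456]
contact_force: [0.8, 0.7, -0.2]
width: 0.0913
finger_force: 0.0
```

Emit:
step_arm:
  steps:
    - [[0,0,0],0]
    - [[0,0,0],0]
    - [[0,0,0],0]

```text
clock: 1.6
tcp_pos: [0.5986, 0.1605, 0.2524]
orientation: [-3.141, 0.0, 1.456]
contact_force: [-0.3, -0.9, -0.3]
width: 0.091
finger_force: 0.0
```

Run:
```python
from h import *
m=cams.camera_model("wrist"); s=env.sense(); im=cams.read_camera("wrist"); cv2.imwrite("pics/w1.png",im)
print(s['tcp_pos'])
hsv=cv2.cvtColor(im,cv2.COLOR_BGR2HSV); mk=cv2.inRange(hsv,(5,130,60),(18,255,255))
for q in cv2.findContours(mk,0,2)[0]:
    if cv2.contourArea(q)>60:
        c,r=cv2.minEnclosingCircle(q); print(c,r,cv2.contourArea(q),onz(m,*c,.165,True))
```

```text
[0.5986063  0.16053477 0.25239658]
(12.5, 461.5) 21.50591278076172 309.5 [ 0.07758903 -0.14406675  0.165     ]
(531.5145263671875, 370.27325439453125) 11.736896514892578 157.0 [0.78993584 0.00911566 0.165     ]
(127.5, 340.0) 17.585603713989258 97.0 [0.4187894  0.09056508 0.165     ]
(506.5, 332.0) 25.045059204101562 195.0 [0.75414618 0.06106873 0.165     ]
(340.9203796386719, 252.76113891601562) 31.77458381652832 2987.5 [0.61433715 0.15235743 0.165     ]
```

View pics/w1.png

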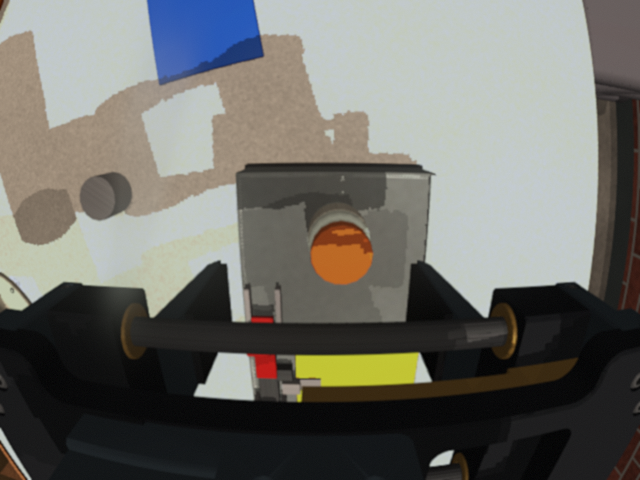

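The wrist view shows the lid at (341,253), so about (0.614, 0.150) in the world, which agrees with the top view. Descending on it.

Emit:
step_arm:
  steps:
    - [[1.5,-1.2,0],0]
    - [[1.5,-1.2,-4],0]
    - [[1.5,-1.2,-8],0]
    - [[1.5,-1.2,-11],0]
    - [[1.5,-1.2,-13],0]
    - [[1.5,-1.2,-14.7],0]
    - [[1.5,-1.2,-14.7],0]
    - [[1.5,-1.2,-14.7],0]

```text
clock: 2.45
tcp_pos: [0.614, 0.1488, 0.1062]
orientation: [-3.141, -0.0, 1.457]
contact_force: [0.4, -0.3, -0.1]
width: 0.091
finger_force: 0.0
```

Emit:
step_arm:
  steps:
    - [[0,0,0],0]
    - [[0,0,0],0]
    - [[0,0,0],0]
    - [[0,0,0],0]
    - [[0,0,0],0]
    - [[0,0,0],0]
    - [[0,0,0],0]
    - [[0,0,0],0]
  gripper: 0
  grip_force: 20

```text
clock: 3.25
tcp_pos: [0.6144, 0.148, 0.1059]
orientation: [3.141, -0.0, 1.456]
contact_force: [-0.6, -0.1, 3.7]
width: 0.0516
finger_force: 20.0
```

Emit:
step_arm:
  steps:
    - [[0,0,3],0]
    - [[0,0,7],0]
    - [[-2,4,8],0]
    - [[-4,8,8],0]
    - [[-6,12,8],0]
    - [[-8,16,8],0]
    - [[-10,19,8],0]
    - [[-12,22.5,8],0]
    - [[-12.9,24.6,7],0]
    - [[-12.9,24.6,5],0]
    - [[-12.9,24.6,2],0]
    - [[-12.9,24.6,0],0]

```text
clock: 4.45
tcp_pos: [0.4844, 0.3938, 0.1038]
orientation: [-3.14, 0.001, 1.457]
contact_force: [-0.7, -0.3, -2.1]
width: 0.0511
finger_force: 20.0
```

Emit:
step_arm:
  steps:
    - [[0,0,-2],0]
    - [[0,0,-4],0]
    - [[0,0,-5.5],0]
    - [[0,0,-6.5],0]
    - [[0,0,-7],0]
    - [[0,0,-7.2],0]
    - [[0,0,-7.2],0]
    - [[0,0,-7.2],0]

```text
clock: 5.25
tcp_pos: [0.4857, 0.3943, 0.0344]
orientation: [3.141, -0.001, 1.456]
contact_force: [-0.1, -0.8, -2.4]
width: 0.0517
finger_force: 20.0
```

Expected contact is at TCP z ≈ 0.030; easing down.

Emit:
step_arm:
  steps:
    - [[0,0,-0.2],0]
    - [[0,0,-0.3],0]
    - [[0,0,-0.4],0]
    - [[0,0,-0.4],0]
    - [[0,0,-0.4],0]

```text
clock: 5.75
tcp_pos: [0.4854, 0.3941, 0.0299]
orientation: [3.141, -0.0, 1.456]
contact_force: [-1.2, -0.8, 2.4]
width: 0.0516
finger_force: 20.0
```

Emit:
step_arm:
  steps:
    - [[0,0,0],0]
    - [[0,0,0],0]
    - [[0,0,0],0]
    - [[0,0,0],0]
    - [[0,0,0],0]
    - [[0,0,3],0]
    - [[0,0,7],0]
    - [[0,0,11],0]
    - [[0,0,15],0]
    - [[0,0,18],0]
    - [[0,0,19],0]
  gripper: 100

```text
clock: 6.85
tcp_pos: [0.4864, 0.3948, 0.2233]
orientation: [3.138, -0.003, 1.456]
contact_force: [-0.1, 0.9, -1.5]
width: 0.0909
finger_force: 0.0
```

Emit:
step_arm:
  steps:
    - [[0.5,-5,0],0]
    - [[1,-10,0],0]
    - [[1.5,-15,0],0]
    - [[2,-20,0],0]
    - [[2.5,-25,0],0]
    - [[3,-30,0],0]
    - [[3.5,-35,0],0]
    - [[3.8,-37.9,0],0]
    - [[3.8,-37.9,0],0]
    - [[3.8,-37.9,0],0]
  gripper: 0

```text
clock: 7.85
tcp_pos: [0.523, 0.0146, 0.2192]
orientation: [-3.141, -0.0, 1.454]
contact_force: [-0.8, 0.0, 0.4]
width: 0.0138
finger_force: 0.0
```

Run:
```python
from h import *
t=cams.read_camera("top"); s=cams.read_camera("side"); m=cams.camera_model("wrist"); w=cams.read_camera("wrist")
ms=cams.camera_model("side")
hsv=cv2.cvtColor(s,cv2.COLOR_BGR2HSV); mk=cv2.inRange(hsv,(5,130,60),(18,255,255)); mk[:330]=0;mk[:,:240]=0;mk[:,380:]=0
b=cv2.boundingRect(mk); print(b,onz(ms,b[0]+b[2]/2,b[1]+b[3]*.45,.089))
cv2.imwrite("pics/c2.png",np.hstack([s[180:480,200:420],w[180:480,180:500]]))
print(env.sense()['tcp_pos'])
```

```text
(298, 401, 28, 30) [0.4857379  0.39660917 0.089     ]
[0.5230773  0.01602139 0.21949665]
```

View pics/c2.png

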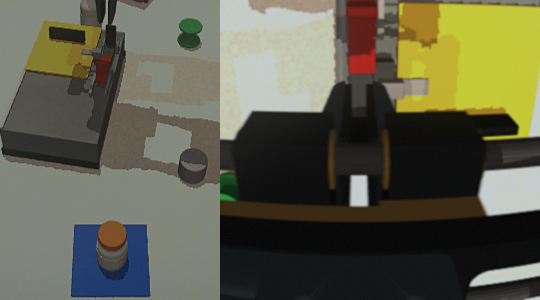

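The jar stands upright at the middle of the mat, and the fingers line up with the red slab (wrist crop about 363 and 360). I'll go down behind the fin.

Emit:
step_arm:
  steps:
    - [[0.2,-0.1,-3],0]
    - [[0.2,-0.1,-6],0]
    - [[0.2,-0.1,-8.5],0]
    - [[0.2,-0.1,-10],0]
    - [[0.2,-0.1,-10.5],0]
    - [[0.2,-0.1,-10.5],0]
    - [[0.2,-0.1,-10.5],0]

```text
clock: 8.7
tcp_pos: [0.5258, 0.0144, 0.1155]
orientation: [3.141, -0.0, 1.457]
contact_force: [0.1, 0.7, 0.1]
width: 0.0006
finger_force: 0.0
```

Emit:
step_arm:
  steps:
    - [[0.05,0.5,0],0]
    - [[0.1,0.9,0],0]
    - [[0.15,1.2,0],0]
    - [[0.17,1.5,0],0]
    - [[0.2,1.8,0],0]
    - [[0.25,2.1,0],0]
    - [[0.27,2.4,0],0]
    - [[0.3,2.7,0],0]
    - [[0.3,2.7,0],0]

```text
clock: 9.6
tcp_pos: [0.5284, 0.0414, 0.1147]
orientation: [3.141, -0.0, 1.456]
contact_force: [0.2, 0.2, -0.4]
width: 0.0007
finger_force: 0.0
```

Emit:
step_arm:
  steps:
    - [[0.03,0.3,0],0]
    - [[0.06,0.6,0],0]
    - [[0.09,0.8,0],0]

```text
clock: 9.9
tcp_pos: [0.5292, 0.0492, 0.1147]
orientation: [-3.142, 0.0, 1.456]
contact_force: [0.4, -2.9, -0.4]
width: 0.0001
finger_force: 1.3
```

Emit:
step_arm:
  steps:
    - [[0.02,0.2,0],0]
    - [[0.04,0.4,0],0]

```text
clock: 10.1
tcp_pos: [0.5294, 0.0517, 0.1145]
orientation: [-3.141, 0.003, 1.457]
contact_force: [1.0, -30.4, -6.6]
width: 0.0005
finger_force: 15.0
```

Run:
```python
from h import *
s=cams.read_camera("side"); t=cams.read_camera("top")
a=cv2.resize(s[190:290,230:350],None,fx=4,fy=4,interpolation=cv2.INTER_CUBIC)
cv2.imwrite("pics/c3.png",cv2.convertScaleAbs(a,alpha=1.7))
print(env.sense()['tcp_pos'],env.sense()['contact_force'])
```

```text
[0.52945216 0.05149779 0.11451856] [ -0.77952458 -19.67187571  -3.06329241]
```

View pics/c3.png

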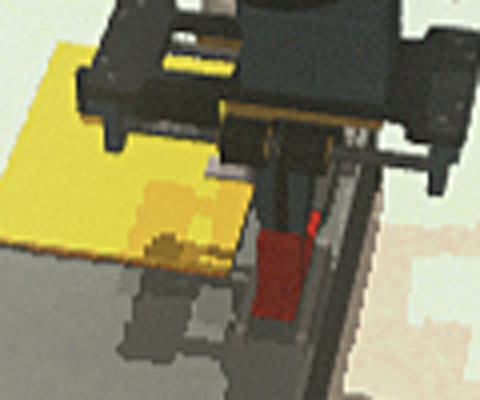

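The tab hit its stop: 22 mm of travel from the expected contact, with a force spike. Now I'll push the handle the other way.

Emit:
step_arm:
  steps:
    - [[-0.2,-1.5,0.1],0]
    - [[-0.5,-4,0.1],0]
    - [[-0.8,-6.5,0.1],0]
    - [[-0.9,-7.3,0.1],0]
    - [[-0.95,-7.8,0.1],0]
    - [[-1,-8.2,0.1],0]
    - [[-1.02,-8.5,0.1],0]

```text
clock: 10.9
tcp_pos: [0.5195, -0.0314, 0.1159]
orientation: [3.141, -0.001, 1.456]
contact_force: [-0.8, 4.8, 3.4]
width: 0.0006
finger_force: 2.6
```

Emit:
step_arm:
  steps:
    - [[-0.04,-0.4,0],0]
    - [[-0.08,-0.8,0],0]
    - [[-0.12,-1.2,0],0]
    - [[-0.17,-1.6,0],0]
    - [[-0.2,-2,0],0]
    - [[-0.25,-2.3,0],0]

```text
clock: 11.5
tcp_pos: [0.517, -0.0552, 0.1158]
orientation: [3.141, 0.0, 1.456]
contact_force: [1.1, 2.5, 1.2]
width: 0.0004
finger_force: 1.3
```

Emit:
step_arm:
  steps:
    - [[-0.04,-0.4,0],0]
    - [[-0.08,-0.8,0],0]
    - [[-0.12,-1.2,0],0]
    - [[-0.17,-1.6,0],0]
    - [[-0.2,-2,0],0]
    - [[-0.25,-2.3,0],0]

```text
clock: 12.1
tcp_pos: [0.5144, -0.0784, 0.1158]
orientation: [3.142, 0.0, 1.456]
contact_force: [0.4, 0.4, 0.6]
width: 0.0007
finger_force: 0.7
```

Emit:
step_arm:
  steps:
    - [[-0.03,-0.3,0],0]
    - [[-0.03,-0.3,0],0]

```text
clock: 12.3
tcp_pos: [0.5141, -0.0815, 0.1157]
orientation: [-3.142, 0.0, 1.456]
contact_force: [0.4, -1.3, 1.2]
width: 0.0003
finger_force: 0.5
```

Emit:
step_arm:
  steps:
    - [[0,0.1,3],0]
    - [[0,0.1,7],0]
    - [[3,-0.2,10],0]
    - [[7,-0.8,10],0]
    - [[9.2,-1.4,10],0]
    - [[9.2,-1.4,10],0]
    - [[9.2,-1.4,10],0]

```text
clock: 13.0
tcp_pos: [0.6058, -0.0949, 0.2152]
orientation: [-3.14, -0.0, 1.456]
contact_force: [-0.6, -0.5, -0.2]
width: 0.0004
finger_force: 0.0
```

Run:
```python
from h import *
s=cams.read_camera("side"); w=cams.read_camera("wrist"); print(env.sense()['tcp_pos'])
a=cv2.resize(s[180:290,220:350],None,fx=3,fy=3,interpolation=cv2.INTER_CUBIC)
cv2.imwrite("pics/c4.png",np.hstack([cv2.convertScaleAbs(a,alpha=1.7),cv2.convertScaleAbs(w[130:460,160:540],alpha=1.5)]))
```

```text
[ 0.60517925 -0.09473583  0.21549729]
```

View pics/c4.png

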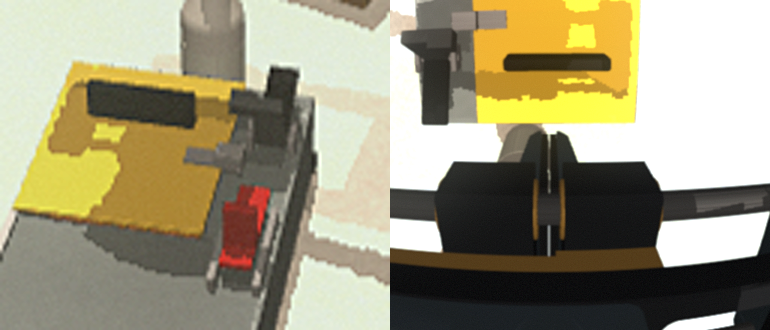

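The latch nose is up and the tab is off. The rib sits ahead of the closed fingers (right crop, about 557,62). Going down behind the rib and pushing.

Emit:
step_arm:
  steps:
    - [[0,0,-4],0]
    - [[0,0,-8],0]
    - [[0,0,-10],0]
    - [[0,0,-11.1],0]
    - [[0,0,-11.1],0]
    - [[0,0,-11.1],0]

```text
clock: 13.7
tcp_pos: [0.6065, -0.0951, 0.1058]
orientation: [3.14, 0.0, 1.456]
contact_force: [0.3, -0.4, 0.3]
width: 0.0
finger_force: 0.0
```

Emit:
step_arm:
  steps:
    - [[0.1,1,0],0]
    - [[0.2,1.5,0],0]
    - [[0.25,2,0],0]
    - [[0.3,2.5,0],0]
    - [[0.35,3,0],0]

```text
clock: 14.2
tcp_pos: [0.61, -0.0646, 0.1051]
orientation: [3.141, 0.0, 1.456]
contact_force: [0.5, -2.6, 1.1]
width: 0.0003
finger_force: 1.4
```

Emit:
step_arm:
  steps:
    - [[0.1,1,0],0]
    - [[0.23,2,0],0]
    - [[0.34,3,0],0]
    - [[0.45,4,0],0]
    - [[0.57,5,0],0]
    - [[0.68,6,0],0]
    - [[0.8,7,0],0]
    - [[0.91,8,0],0]
    - [[1.02,9,0],0]
    - [[1.1,9.6,0],0]
    - [[1.14,10,0],0]

```text
clock: 15.3
tcp_pos: [0.621, 0.0357, 0.1047]
orientation: [-3.141, -0.0, 1.456]
contact_force: [0.9, -2.7, 1.1]
width: 0.0003
finger_force: 1.4
```

Emit:
step_arm:
  steps:
    - [[0.03,0.3,0],0]
    - [[0.06,0.6,0],0]
    - [[0.09,0.8,0],0]

```text
clock: 15.6
tcp_pos: [0.6218, 0.0431, 0.1047]
orientation: [-3.141, -0.0, 1.456]
contact_force: [-0.0, -2.6, 1.3]
width: 0.0004
finger_force: 1.3
```

Emit:
step_arm:
  steps:
    - [[0.02,0.2,0],0]
    - [[0.04,0.4,0],0]

```text
clock: 15.8
tcp_pos: [0.6222, 0.0464, 0.1047]
orientation: [-3.141, 0.001, 1.456]
contact_force: [-1.2, -20.9, 3.0]
width: 0.0002
finger_force: 10.8
```

The cover is at its stop. Backing off, lifting clear and checking.

Emit:
step_arm:
  steps:
    - [[-0.1,-0.7,0],0]
    - [[-0.1,-1,2],0]
    - [[-0.1,-1,6],0]
    - [[-0.1,-1,10],0]
    - [[-5,-3,14],0]
    - [[-10,-5,16],0]
    - [[-15,-5,16],0]
    - [[-20,-5,16],0]
    - [[-20,-5,16],0]
    - [[-20,-5,16],0]

```text
clock: 16.8
tcp_pos: [0.4193, -0.0028, 0.2651]
orientation: [-3.141, -0.0, 1.455]
contact_force: [0.6, 0.1, -0.7]
width: 0.0002
finger_force: 0.0
```

Run:
```python
from h import *
s=cams.read_camera("side"); print(env.sense()['tcp_pos'])
cv2.imwrite("pics/s5.png",cv2.convertScaleAbs(s[100:480,180:480],alpha=1.6))
```

```text
[ 0.42127257 -0.00288676  0.26511036]
```

View pics/s5.png

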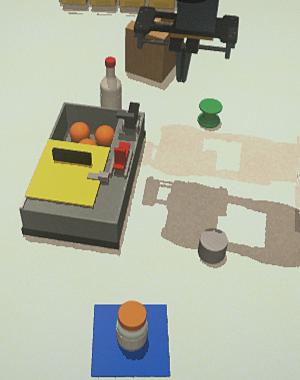

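```bash
python3 - <<'E'
from h import *
m=cams.camera_model("side"); f=240/np.tan(np.radians(m['fovy'])/2); K=np.array([[f,0,m['cx']],[0,f,m['cy']],[0,0,1]])
e=np.array([.113,.994,0]);p=np.array([.516,-.050,.092])
for th in (0,.6,.8,1.,1.1,1.2):
    c,s=np.cos(th),np.sin(th); z=np.array([0,0,1])
    P=np.array([p+.055*(c*e+s*z), p+.055*(-s*e+c*z)])
    print(th,cv2.projectPoints(P,m['rvec'],m['tvec'],K,None)[0].reshape(-1,2).round(1).tolist())
E
python3 - <<'E'
import sys; sys.path.insert(0,'.')
from h import *
s=cams.read_camera("side"); a=s[185:265,270:350]
cv2.imwrite("pics/s6.png",cv2.convertScaleAbs(cv2.resize(a,None,fx=7,fy=7,interpolation=cv2.INTER_CUBIC),alpha=1.8))
E
```

```text
0 [[306.8, 241.9], [311.7, 205.6]]
0.6 [[307.8, 228.2], [314.2, 199.8]]
0.8 [[308.4, 223.0], [314.9, 199.8]]
1.0 [[309.2, 217.9], [315.3, 200.9]]
1.1 [[309.6, 215.4], [315.5, 201.7]]
1.2 [[310.0, 213.0], [315.6, 202.8]]
```

View pics/s6.png

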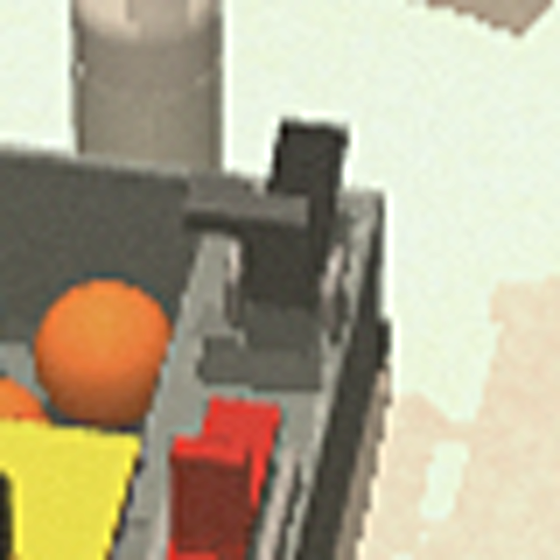

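The handle top at pixel (315, 202) and the nose end at about (306, 214) match a latch angle of about 1.1 rad. The tab, cover and jar are also in place, so I'm handing in.

```bash
python3 -c "
from station import env
print(env.finish_job())"
```

```text
the job is handed in; nothing more can be done
None
```

I handed the job in at about 17 s of the 61 s limit: the jar stands upright mid-mat, the tab is against its stop, the latch is up at about 1.1 rad and the cover is against its open stop. No verdict was returned.

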